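# Hot casserole off, beaker on: change over a laboratory hotplate by the vessels' handles

## Robot

A 6-joint arm with a two-finger parallel gripper is mounted at the origin on the work surface. World frame = base frame: x ahead of the robot, y to its left, z up, the work surface at z = 0. Lengths are in mm, angles in rad, forces in N, time in s.
With the tool pointing down it reaches from about 350 to 975 mm from the base axis. Payload 7.1 kg.
Tool frame: the origin (TCP) lies midway between the tips of the shut fingers; the grasp point (between the pads) lies 19 mm behind it; z points along the fingers, y is the line along which they close (so a half turn about z gives the same grasp; the last joint's range is limited). The gripper opens to 88 mm and grips with 3 to 60 N. Pads are 20 mm wide; open, the fingers measure 115 mm over their backs; the gripper's body (75 mm by 178 mm) begins 61 mm behind the grasp point.
Start: joints at [-1.272, 0.423, 1.63, -0, 1.089, -0.019], TCP at [195.316, -593.68, 222.675] pointing down, gripper open.
Joint ranges: [-3, 3], [-0.9, 2.11], [0.09, 2.58], [-1.31, 4.45], [0.11, 2.69], [-2.54, 2.54]. Speed limits (rad/s): [2.39, 2.39, 3.01, 3.14, 3.14, 3.14].

## Interface

Orientations are given as a rotation vector (axis times angle).
In Python, from workcell import get_obs, get_image, camera_params, close_job gives the robot as it stands.
- The arm moves only by the shell command python3 -m creep 'ROWS' [OPENING]. ROWS is a JSON object of lists of equal length, an entry for each row: "delta_pos": the shift along the tool's x, y, z in m, a list of three; "twist": the turn, a rotation vector about the tool's x, y, z in degrees, a list of three. A call has 1 to 20 rows; each row shifts and turns the commanded pose from where the row before left it, along the tool's axes as they then stand; what a row does not reach is not made up. A row lasts 1/12 s, in which the tool goes at most 41.7 mm and 7.16 degrees, less where a joint would pass 70% of its speed; a pose out of reach is approached as far as the arm can. A call with a gripper value outside its range is refused whole. OPENING is the opening, from 0 (shut) to 1 (fully open), set as the call begins (- or left out, the last holds). The fingers move at their own pace and stop on an object; the grip force is fixed at half the most. Time passes only in rows, so rows that do not move let the fingers close. It gives the time, the measured TCP pose, the force, the opening and the grip force at its end, in the units of the state.
- get_obs(): the state, without advancing time (a new reading comes with each control period).
- get_image(name): name is "scene" or "top" or "wrist"; returns (picture, depth): 384x512x3 uint8, red, green, blue; 384x512 float32, mm along the optical axis (not along the pixel's ray), 0 where there is no reading.
- camera_params(name): a dict with "camera_matrix" (3x3 intrinsics, pixels), "extrinsics" (4x4, takes a point from camera to world coordinates). Camera axes: x right, y down, z forward; pixel columns grow to the right and rows downward; lengths in mm; the calibration is good to about 2 mm. A picture is of the moment at which its call begins: read the wrist's pose just before it. camera_params takes no time and is no camera call; for the wrist camera it gives the pose at the moment of the call.
- close_job(): hands the job in; it is judged then, once.
The state is a dict: "t": time; "qpos": joint angles; "qvel": joint speeds; "joint_torque": joint torques, N m; "ee_pos": TCP position; "orientation": TCP orientation; "ft_force": force on the tool from outside, world axes, zero at the start; "moment": the same for the moment, N m; "width": finger opening in mm; "grasp_force": force on a finger pad.
Only numpy, scipy, OpenCV 4.12 (cv2) and the standard library are available. Lean on these libraries where they do the work, as an engineer would, in place of code of your own. Each camera call takes 0.05 s, during which the arm holds its last target. There are 200 camera calls.

## Task

The porcelain casserole on the hotplate is done and hot: lift it by its wooden handle, without touching the bowl, and set it on the middle of the cork mat. Then stand the steel beaker in the middle of the hotplate, and only then turn the heating knob (the left one) so that its pointer is at the long mark. Keep both vessels upright and set them down gently, leave the stirring knob off, and do not disturb the other things on the bench.

Things in the scene. Friction and masses are not known exactly. Their poses are not given: they have to be found in the camera images.
- hotplate: Hotplate stirrer, fixed. Origin at the centre of its underside, x from front (panel, near the robot) to rear. White housing, x -125 to 125, y -82 to 82, 85 high; from x = -45 a grey panel slopes down to 57 high at x = -125. Round plate 145 across, top 100 high, centre at x = 42. On the panel two black knobs: left (y = 42) heating, right (y = -42) stirring. Support rod at the rear right corner.
- rod_foot (a point): Foot of the hotplate's upright steel support rod, at x = 110, y = -70, 85 high in the hotplate's frame. The rod is 12 across and rises to 500 above the bench; at 440 it carries a boss head 30 x 24 x 34 mm and a clamp that sticks out 205 to the rear (hotplate +x).
- plate_centre (a point): Centre of the hotplate's round plate, on its upper face (100 above the bench).
- heat_knob_top (a point): Centre of the heating knob's end. The knob is a black cylinder 36 across that stands 27 out of the sloping panel along the panel's normal, (-0.220, 0, 0.976) in the hotplate's frame, so its axis leans 0.221 rad from vertical towards the front. The stirring knob beside it is the same, 84 to the right.
- heat_knob (a joint): Heating knob angle in rad, 0 (7 o'clock) to 5.236, growing clockwise seen from outside (12 o'clock is up the slope). 3.142 = its white pointer line is at the one long thick mark of the scale (1 o'clock); the other marks are short, 0.524 rad apart. Starts lower. Friction 0.03 N m; stays where it is left.
- heat_pointer (a point): Outer end of the pointer line on the heating knob's end face, 17 from the knob's axis.
- heat_mark (a point): Middle of the long mark on the panel, 27 from the heating knob's axis.
- stir_knob (a joint): Angle of the stirring knob in rad, same kind and size as the heating knob; starts at 0 (off).
- casserole: Porcelain casserole, 0.23 kg: white bowl with a straight level wooden handle along its +x axis. Origin at the centre of the underside, z up. Handle: bar 15 wide, 14 thick, axis 38 above the underside, from 58 to 130 from the bowl's axis. Starts on the hotplate, handle in any direction except towards the rod.
- casserole_bowl: The hot bowl of the casserole (same origin and axes): 106 across at the rim, 76 across at the foot, 48 high, wall 4; with a small porcelain boss where the handle starts, out to 57.5 from the axis.
- casserole_grip (a point): Point on the axis of the casserole's wooden handle, 90 from the bowl's axis, 38 above its underside.
- beaker: Stainless beaker, 0.2 to 0.37 kg, 88 across (rim 92), 115 high, wall 3. Origin at the centre of the underside, z up. Strap handle along its +x axis, 16 wide (y), 5 thick: level top leg out to 80 from the axis, its upper face 100 high; upright leg 75 to 80 from the axis; lower leg 35 to 40 high. Starts on the bench beside the hotplate, left or right.
- beaker_grip (a point): Point in the beaker's handle at its outer upper corner: 68 from the axis, 92 above the underside, mid-width of the strap.
- mat: Round cork mat, fixed, 130 across, 10 thick, on the bench on the other side of the hotplate. Origin at the centre of its underside.
- cylinder: Bystander: tall plastic measuring cylinder, 31 across (rim 36), 260 high, on a blue six-sided foot 76 across; light and easily knocked over. Origin at the centre of its underside.
- bottle: Bystander: glass reagent bottle with a blue cap, 86 across, 176 high. Origin at the centre of its underside.
- tube_rack: Bystander: blue rack of small tubes, 125 (x) x 78 (y), 42 high, 56 with the tubes. Origin at the centre of its underside.
- tip_box: Bystander: closed pipette-tip box, 128 (x, with its catch) x 86 (y), 71 high. Origin at the centre of its underside.
Things that resemble listed ones, but are neither listed nor needed, are in the scene too. What is shaped like the beaker but red is not meant. What is shaped like the casserole but yellow is not meant.

How it is judged (in metres and radians):
On the way, in this order (a step that is already met when the one before it is completed fails the run):
1. the casserole stands on the cork mat, let go (horizontal distance between casserole and mat below 0.025 m and z of casserole in the frame of mat between 0.006 and 0.014 m and angle between casserole's own z axis and vertical below 0.06 rad and linear speed of casserole below 0.02 m/s and angular speed of casserole below 0.2 rad/s and contact force between the fingers and casserole below 0.2 N), for 0.2 s.
2. the beaker stands on the hotplate's plate, let go (horizontal distance between beaker and plate_centre below 0.025 m and z of beaker in the frame of plate_centre between -0.004 and 0.004 m and angle between beaker's own z axis and vertical below 0.06 rad and linear speed of beaker below 0.02 m/s and angular speed of beaker below 0.2 rad/s and contact force between the fingers and beaker below 0.2 N), for 0.2 s.
3. the heating knob's pointer is at the long mark (value of joint heat_knob between 2.9916 and 3.2916 rad), for 0.2 s.
At the end, for the whole second after the job is handed in: Casserole upright and still on the cork mat, within 25 mm of its centre; beaker upright and still on the hotplate's plate, within 25 mm of its centre; heating knob within 0.15 rad of the long mark (joint 3.142); stirring knob still off (under 0.2 rad) (all of step 3 and horizontal distance between casserole and mat below 0.025 m and z of casserole in the frame of mat between 0.006 and 0.014 m and angle between each of casserole, beaker's own z axis and vertical below 0.06 rad and linear speed of each of casserole, beaker below 0.02 m/s and angular speed of each of casserole, beaker below 0.2 rad/s and horizontal distance between beaker and plate_centre below 0.025 m and z of beaker in the frame of plate_centre between -0.004 and 0.004 m and value of joint stir_knob below 0.2 rad); the robot touches nothing.
It fails at once if the hot bowl of the casserole is touched by the gripper or arm (over 1 N) (contact force between any of the fingers, the arm and casserole_bowl above 1 N).
It fails at once if the casserole or the beaker is tipped more than 0.35 rad (angle between any of casserole, beaker's own z axis and vertical above 0.35 rad).
It fails at once if the casserole or the beaker is dropped or banged down (faster than 0.4 m/s in the last 10 mm above the mat or the plate) ((linear speed of casserole above 0.4 m/s and horizontal distance between casserole and mat below 0.06 m and z of casserole in the frame of mat below 0.02 m) or (linear speed of beaker above 0.4 m/s and horizontal distance between beaker and plate_centre below 0.06 m and z of beaker in the frame of plate_centre below 0.01 m)).
It fails at once if the measuring cylinder, bottle, tube rack or tip box is pushed more than 25 mm or tipped (distance of any of cylinder, bottle, tube_rack, tip_box from where it was at the start of the episode above 0.025 m or angle between any of cylinder, bottle, tube_rack, tip_box's own z axis and vertical above 0.2 rad).
It also fails if it takes over 72 s, if anything falls off the work surface, if the arm or the gripper's body presses on something with over 40 N, if the wrist force passes 120 N, or if a joint passes its speed limit or range.

## Working session

There is one attempt and no reset: what is moved stays moved. The work goes in short steps, Python scripts to look and compute and a shell command to move; the robot and the scene stay as the last step left them, time stands still between calls to the robot, and variables do not carry over. Pictures are saved under pics/ and viewed, at most 10 in all, crops included, and the job is handed in when it is done.

```bash
mkdir -p pics; ls; cat > h.py <<'E'
import numpy as np,cv2
from workcell import *
from scipy.spatial.transform import Rotation as R
def grab(n,f=None):
    p=camera_params(n); im,d=get_image(n)
    np.savez(f'pics/{n}.npz',im=im,d=d,K=p['camera_matrix'],E=p['extrinsics'])
    if f: cv2.imwrite('pics/'+f,im[...,::-1])
    return im,d,np.array(p['camera_matrix']),np.array(p['extrinsics'])
def load(n):
    z=np.load(f'pics/{n}.npz'); return z['im'],z['d'],z['K'],z['E']
def cloud(d,K,E):
    v,u=np.mgrid[:d.shape[0],:d.shape[1]]
    c=np.stack([(u-K[0,2])/K[0,0]*d,(v-K[1,2])/K[1,1]*d,d],-1)
    return c@E[:3,:3].T+E[:3,3]
def ray(u,v,z,K,E):
    r=E[:3,:3]@np.array([(u-K[0,2])/K[0,0],(v-K[1,2])/K[1,1],1]); return E[:3,3]+r*(z-E[2,3])/r[2]
def proj(P,K,E):
    c=(np.asarray(P)-E[:3,3])@E[:3,:3]; return K[0,0]*c[...,0]/c[...,2]+K[0,2],K[1,1]*c[...,1]/c[...,2]+K[1,2]
E
python3 - <<'E'
from h import *
for n in('top','scene'):
    im,d,K,E=grab(n,n+'0.png'); print(n,K[0],E.round(2).tolist())
o=get_obs();print({k:np.round(o[k],3) for k in o})
E
```

```text
pics
top [397.2872215    0.         254.79579396] [[0.02, -0.99, 0.1, 363.04], [-1.0, -0.02, 0.0, -3.2], [0.0, -0.1, -1.0, 1626.9], [0.0, 0.0, 0.0, 1.0]]
scene [464.62332827   0.         253.40313683] [[-0.69, 0.43, -0.58, 1328.93], [0.72, 0.41, -0.56, 756.12], [-0.0, -0.81, -0.59, 945.4], [0.0, 0.0, 0.0, 1.0]]
{'t': np.float64(0.1), 'qpos': array([-1.272,  0.424,  1.631, -0.   ,  1.089, -0.019]), 'qvel': array([-0.001, -0.001, -0.   , -0.001,  0.   , -0.   ]), 'joint_torque': array([ 0.0000e+00, -5.4561e+01, -2.7433e+01,  6.4000e-02,  1.9000e-02,
       -0.0000e+00]), 'ee_pos': array([ 195.175, -593.262,  222.018]), 'orientation': array([-3.101, -0.497,  0.   ]), 'ft_force': array([0.74 , 0.585, 0.813]), 'moment': array([0.024, 0.005, 0.024]), 'grasp_force': np.float64(0.0), 'width': np.float64(87.75)}
```

View pics/top0.png

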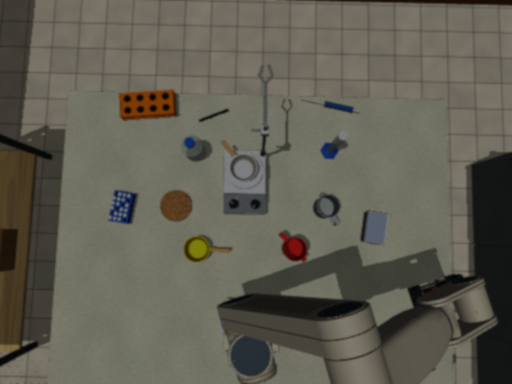

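View pics/scene0.png

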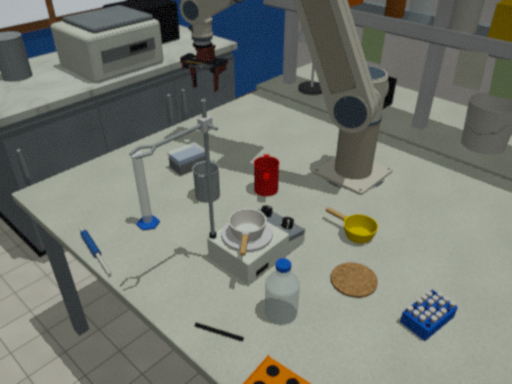

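Top view: the white casserole is on the hotplate at (243,168) with its handle to the rear left, tip at (225,143). The mat is at (176,205), the steel beaker at (327,206) with its handle at (336,220), and the knobs at (234,204) and (257,204). 
Possible mix-ups:
- **Casserole:** white (243,168) or yellow (198,248). I choose the white one.
- **Beaker:** steel (327,206), red (294,246) or the cylinder (341,138). I choose the steel one.

Next I check these choices in a close crop and take coarse measurements.

```bash
python3 - <<'E'
from h import *
im,d,K,E=load('top')
c=im[120:270,150:390,::-1]
cv2.imwrite('pics/crop1.png',cv2.resize(c,None,fx=3.3,fy=3.3,interpolation=cv2.INTER_CUBIC))
C=cloud(d,K,E)
hsv=cv2.cvtColor(im,cv2.COLOR_RGB2HSV)
for n,(u,v) in dict(cass=(243,168),knobL=(234,204),knobR=(257,204),mat=(176,205),beaker=(327,206),bh=(336,220),bottle=(193,147),cyl=(341,136),cylfoot=(329,151),red=(294,246),yel=(198,248),rod=(264,130),box=(375,227)).items(): print(n,C[v,u].round(0))
m=(C[...,2]>60)&(C[...,0]>300)&(C[...,0]<800)&(C[...,1]>-60)&(C[...,1]<200)
# plan boxes of hotplate-body pixels
m=((C[...,2]>75)&(C[...,2]<95)&(abs(C[...,1]-40)<110)&(C[...,0]>480)&(C[...,0]<830)).astype(np.uint8)
pts=C[m>0][:,:2].astype(np.float32);print(len(pts),cv2.minAreaRect(pts))
# wooden handle
mk=cv2.inRange(hsv,(5,90,60),(25,255,255));mk[:, :205]=0;mk[:130]=0;mk[190:]=0;mk[:,262:]=0
v,u=np.nonzero(mk);P=C[v,u];print(len(v),P.mean(0),P.min(0),P.max(0),u.mean(),v.mean())
mk=cv2.inRange(hsv,(5,60,60),(25,255,255));mk[:,:150]=0;mk[:,205:]=0;mk[:185]=0;mk[225:]=0
v,u=np.nonzero(mk);print('mat',len(v),ray(u.mean(),v.mean(),10,K,E))
E
```

```text
cass [616.  47. 102.]
knobL [476.  78.  95.]
knobR [478. -11.  92.]
mat [472. 319.   9.]
beaker [ 483. -298.    5.]
bh [ 423. -315.  102.]
bottle [684. 236. 149.]
cyl [ 711. -299.  262.]
cylfoot [ 701. -295.   56.]
red [ 318. -165.    4.]
yel [300. 223.   6.]
rod [673. -25. 462.]
box [ 401. -475.   68.]
828 ((586.7586059570312, 42.7686882019043), (212.36346435546875, 165.20480346679688), 1.1474461555480957)
67 [687.43848899 105.05748116 135.33580489] [658.23806515  81.02098498  -8.62272056] [747.19282327 128.90857312 151.14503121] 227.98507462686567 147.76119402985074
mat 828 [471.238982   321.15726554  10.        ]
```

View pics/crop1.png

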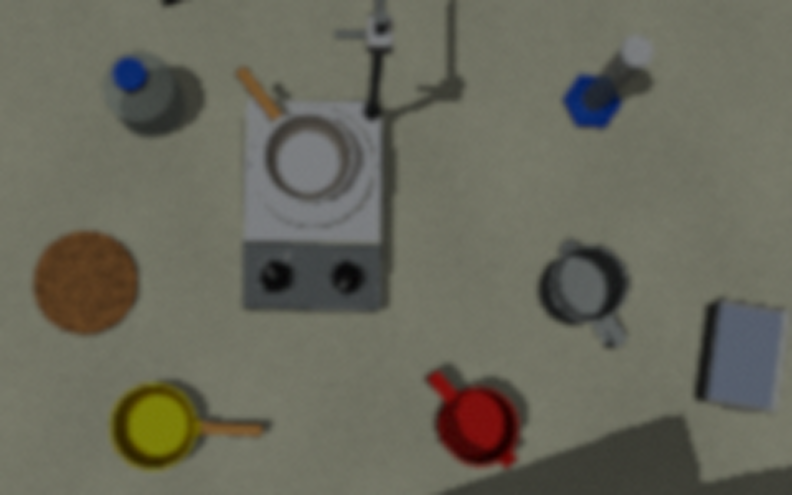

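The crop confirms the white bowl with a wooden handle at crop (255,90), and the steel beaker with its strap handle at crop (610,335). I'll move up to look with the wrist camera.

```bash
cat > go.py <<'E'
# go.py x y z [phi_deg]: remaining tool-frame shift (mm) and twist for a vertical tool whose y axis is along phi (mod 180)
import sys; from h import *
o=get_obs(); Rm=R.from_rotvec(o['orientation']).as_matrix(); a=[float(s) for s in sys.argv[1:]]
y=Rm[:,1]; phi=np.degrees(np.arctan2(y[1],y[0]))
print('t',o['t'],'pos',o['ee_pos'].round(1),'phi',phi.round(2),'tilt',Rm[:,2].round(4),'q',o['qpos'].round(2),'F',o['ft_force'].round(1),'w',o['width'].round(1))
if len(a)>=3: print('shift tool mm',(Rm.T@(np.array(a[:3])-o['ee_pos'])).round(1))
if len(a)>3:
    k=(a[3]-phi+90)%180-90
    for kk in (k,k-180*np.sign(k)):
        f=np.radians(phi+kk); Y=np.array([np.cos(f),np.sin(f),0]); Z=np.array([0,0,-1.]); T=np.stack([np.cross(Y,Z),Y,Z],1)
        tw=R.from_matrix(Rm.T@T).as_rotvec(degrees=True); print('twist deg',tw.round(2),'then shift',(T.T@(np.array(a[:3])-o['ee_pos'])).round(1))
E
python3 go.py 430 40 450 -45
```

```text
Traceback (most recent call last):
  File "go.py", line 5, in <module>
    print('t',o['t'],'pos',o['ee_pos'].round(1),'phi',phi.round(2),'tilt',Rm[:,2].round(4),'q',o['qpos'].round(2),'F',o['ft_force'].round(1),'w',o['width'].round(1))
                                                                                                                                                 ^^^^^^^^^^^^^^^^
AttributeError: 'float' object has no attribute 'round'
```

```bash
sed -i "s/o\['width'\].round(1)/round(o['width'],1),'g',round(float(o['grasp_force']),1)/" go.py
python3 go.py 430 40 450 -45
```

```text
t 0.1 pos [ 195.2 -593.3  222. ] phi -71.79 tilt [-4.0e-04  1.2e-03 -1.0e+00] q [-1.27  0.42  1.63 -0.    1.09 -0.02] F [0.7 0.6 0.8] w 87.8 g 0.0
shift tool mm [ 420.9 -528.5 -227.3]
twist deg [-7.000e-02 -2.000e-02 -2.679e+01] then shift [ 613.8 -281.7 -228. ]
twist deg [-2.0000e-02  1.0000e-01  1.5321e+02] then shift [-613.8  281.7 -228. ]
```

```bash
python3 -m creep '{"delta_pos":[[0.021,-0.026,-0.012],[0.021,-0.026,-0.012],[0.021,-0.026,-0.012],[0.021,-0.026,-0.012],[0.021,-0.026,-0.012],[0.021,-0.026,-0.012],[0.021,-0.026,-0.012],[0.021,-0.026,-0.012],[0.021,-0.026,-0.012],[0.021,-0.026,-0.012],[0.021,-0.026,-0.012],[0.021,-0.026,-0.012],[0.021,-0.026,-0.012],[0.021,-0.026,-0.012],[0.021,-0.026,-0.012],[0.021,-0.026,-0.012],[0.021,-0.026,-0.012],[0.021,-0.026,-0.012],[0.021,-0.026,-0.012],[0.021,-0.026,-0.012]],"twist":[[0,0,0],[0,0,0],[0,0,0],[0,0,0],[0,0,0],[0,0,0],[0,0,0],[0,0,0],[0,0,0],[0,0,0],[0,0,0],[0,0,0],[0,0,0],[0,0,0],[0,0,0],[0,0,0],[0,0,0],[0,0,0],[0,0,0],[0,0,0]]}' 1
python3 -m creep '{"delta_pos":[[0,0,0],[0,0,0],[0,0,0],[0,0,0],[0,0,0]],"twist":[[0,0,-6.7],[0,0,-6.7],[0,0,-6.7],[0,0,-6.7],[0,0,0]]}'
python3 go.py; python3 - <<'E'
from h import *
im,d,K,E=grab('wrist','w1.png'); print(K,E.round(3).tolist())
E
```

```text
t: 1.77
ee_pos: [431.7, 33.3, 463.1]
orientation: [3.102, 0.497, -0.0]
ft_force: [0.6, -0.4, 0.1]
width: 87.8
grasp_force: 0.0
t: 2.18
ee_pos: [431.6, 31.7, 462.3]
orientation: [-2.899, -1.209, 0.001]
ft_force: [0.4, -0.5, -1.1]
width: 87.5
grasp_force: 0.0
t 2.1833 pos [431.6  31.7 462.3] phi -44.73 tilt [-8.e-04 -0.e+00 -1.e+00] q [ 0.05 -0.08  1.71  0.    1.52  0.83] F [ 0.4 -0.5 -1.1] w 87.5 g 0.0
[[303.62917948   0.         253.23951376]
 [  0.         303.62917948 194.83082831]
 [  0.           0.           1.        ]] [[0.71, -0.682, -0.175, 479.564], [-0.704, -0.688, -0.177, 79.187], [0.0, 0.249, -0.968, 623.794], [0.0, 0.0, 0.0, 1.0]]
```

View pics/w1.png

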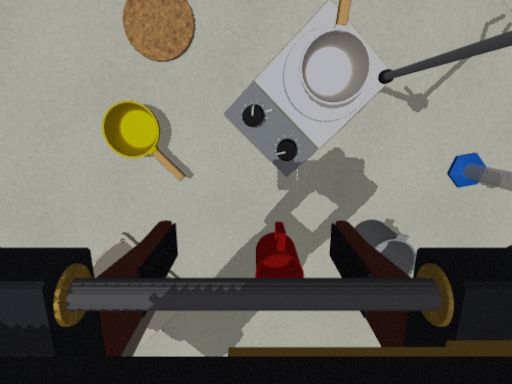

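Wrist view: mat at (159,22), casserole bowl at (332,65) with the handle cut off at the top (344,12), knobs at (254,116) and (287,150), rod foot at (387,76). I'll go further over it and measure.

```bash
python3 go.py 560 110 450
python3 -m creep '{"delta_pos":[[-0.0,0.0,0.0]],"twist":[[0,0,0]]}' | head -1
```

```text
t 2.2333 pos [431.6  31.6 462.4] phi -45.1 tilt [-6.e-04 -0.e+00 -1.e+00] q [ 0.05 -0.08  1.71  0.    1.52  0.83] F [-0.3 -0.7 -0.2] w 87.6 g 0.0
shift tool mm [146.3  35.1  12.3]
t: 2.32
```

```bash
python3 -m creep '{"delta_pos":[[0.029,0.007,0.0],[0.029,0.007,0.0],[0.029,0.007,0.0],[0.029,0.007,0.0],[0.029,0.007,0.0],[0,0,0],[0,0,0]],"twist":[[0,0,0],[0,0,0],[0,0,0],[0,0,0],[0,0,0],[0,0,0],[0,0,0]]}' 
cat > meas.py <<'E'
from h import *
im,d,K,E=load('wrist'); C=cloud(d,K,E); hsv=cv2.cvtColor(im,cv2.COLOR_RGB2HSV)
rng=lambda z0,z1,x0,x1,y0,y1:(C[...,2]>z0)&(C[...,2]<z1)&(C[...,0]>x0)&(C[...,0]<x1)&(C[...,1]>y0)&(C[...,1]<y1)
def circ(P):
    A=np.c_[2*P[:,:2],np.ones(len(P))]; 
    for _ in range(4):
        s=np.linalg.lstsq(A,(P[:,:2]**2).sum(1),rcond=None)[0]; r=np.sqrt(s[2]+s[0]**2+s[1]**2)
        k=abs(np.hypot(*(P[:,:2]-s[:2]).T)-r)<4; P,A=P[k],A[k]
    return s[:2].round(1),r.round(1),len(P)
rim=C[rng(144,153,550,700,-20,125)&(hsv[...,1]<70)]; print('rim',circ(rim),rim[:,2].mean())
w=cv2.inRange(hsv,(5,80,50),(25,255,255))>0
h=C[w&rng(130,160,580,800,-60,200)]; 
if len(h)>20:
    c,s,vt=np.linalg.svd(h[:,:2]-h[:,:2].mean(0),full_matrices=False); t=(h[:,:2]-h[:,:2].mean(0))@vt[0]
    e=(h[:,:2]-h[:,:2].mean(0))@vt[1]
    print('handle mean',h.mean(0).round(1),'dir',np.degrees(np.arctan2(vt[0,1],vt[0,0])).round(1),t.min(),t.max(),e.min(),e.max(),h[:,2].std())
top=C[rng(82,88,450,760,-60,150)&(hsv[...,1]<60)]; print('housing',cv2.minAreaRect(top[:,:2].astype(np.float32)),np.median(top[:,2]))
b=C[rng(96,104,450,760,-60,150)&(hsv[...,2]>90)]; print('plate',len(b),np.median(b[:,2]),b.min(0),b.max(0))
m=C[w&rng(3,18,380,560,230,400)]; print('mat',len(m),np.median(m[:,2]),cv2.minEnclosingCircle(m[:,:2].astype(np.float32)),m.mean(0))
E
python3 go.py; python3 - <<'E'
from h import *
grab('wrist','w2.png')
E
python3 meas.py
```

```text
t: 2.9
ee_pos: [559.5, 109.7, 461.5]
orientation: [-2.903, -1.2, 0.003]
ft_force: [-1.0, -0.1, 0.2]
width: 88.0
grasp_force: 0.0
t 2.9 pos [559.5 109.7 461.5] phi -45.08 tilt [-2.1e-03 -4.0e-04 -1.0e+00] q [ 0.17  0.16  1.45 -0.    1.53  0.96] F [-1.  -0.1  0.2] w 88.0 g 0.0
rim (array([615. ,  45.6]), np.float64(50.4), 579) 146.89718991385044
handle mean [687.2 104.6 143.7] dir -141.0 -35.27602722716703 36.48019597965101 -6.745135342220712 8.594286825026218 1.8280825273687187
housing ((578.669189453125, 40.95310974121094), (232.00726318359375, 163.87448120117188), 0.5614432692527771) 84.26612571497697
plate 2317 99.66138318535491 [540.03487832 -30.68316265  96.05220761] [691.61857747 112.85872633 103.99932154]
mat 3601 9.147184419997643 ((474.45489501953125, 320.6867370605469), 64.94047546386719) [475.1796488  320.81613056   9.14404208]
```

View pics/w2.png

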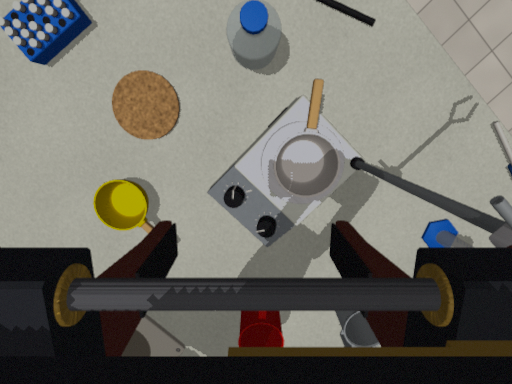

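Wrist view 2 has the whole casserole: bowl at (306,165), handle from (313,125) to (318,82). The bottle is at (254,40) and the rod foot at (357,162). The bowl centre is (615,46) and the handle heading 39°. Next I approach the handle.

```bash
python3 go.py 681.6 100 119 -50.8
```

```text
t 2.95 pos [558.8 109.2 461.9] phi -45.08 tilt [-1.7e-03 -5.0e-04 -1.0e+00] q [ 0.17  0.16  1.45 -0.    1.53  0.96] F [-1.  -0.3 -0.1] w 88.1 g 0.0
shift tool mm [ 81.   93.5 342.7]
twist deg [-0.04  0.09  5.72] then shift [ 89.4  84.7 342.9]
twist deg [-1.4000e-01 -7.0000e-02 -1.7428e+02] then shift [-89.4 -84.7 342.9]
```

```bash
python3 -m creep '{"delta_pos":[[0,0,0],[0.022,0.021,0.0],[0.022,0.021,0],[0.022,0.021,0],[0.023,0.021,0],[0,0,0.025],[0,0,0.035],[0,0,0.035],[0,0,0.035],[0,0,0.035],[0,0,0.035],[0,0,0.035],[0,0,0.02],[0,0,0],[0,0,0]],"twist":[[0,0.1,5.7],[0,0,0],[0,0,0],[0,0,0],[0,0,0],[0,0,0],[0,0,0],[0,0,0],[0,0,0],[0,0,0],[0,0,0],[0,0,0],[0,0,0],[0,0,0],[0,0,0]]}' >/dev/null
python3 go.py 681.6 100 119 -50.8; python3 - <<'E'
from h import *
grab('wrist')
E
python3 meas.py
```

```text
t 4.2 pos [680.5 100.2 207.9] phi -50.78 tilt [-4.e-04  9.e-04 -1.e+00] q [0.13 0.53 1.49 0.   1.12 1.01] F [-0.2  0.7  1.3] w 87.7 g 0.0
shift tool mm [ 0.6  0.9 88.9]
twist deg [-0.05 -0.01  0.02] then shift [ 0.7  0.9 88.9]
twist deg [ 2.0000e-02 -8.0000e-02 -1.7998e+02] then shift [-0.7 -0.9 88.9]
rim (array([615.3,  45.9]), np.float64(50.4), 1330) 146.60180689992046
handle mean [688.5 105.  144. ] dir -141.4 -34.645290754631745 38.10703825071561 -7.168292830031455 7.592891743369819 0.957575608067561
housing ((578.7319946289062, 40.6967658996582), (232.0332489013672, 163.4976806640625), 1.018964171409607) 84.18246161809873
plate 4518 99.36936124878784 [570.70146366 -30.20517283  96.10923015] [683.77664541 113.25015525 103.99787593]
mat 5144 9.045665534624419 ((475.16705322265625, 318.2425537109375), 64.79084777832031) [488.32248783 300.48146892   8.94864465]
```

```bash
python3 -m creep '{"delta_pos":[[0.001,0.001,0.02],[0,0,0.02],[0,0,0.02],[0,0,0.015],[0,0,0.014],[0,0,0],[0,0,0]],"twist":[[0,0,0],[0,0,0],[0,0,0],[0,0,0],[0,0,0],[0,0,0],[0,0,0]]}' >/dev/null
python3 go.py 681.6 100 119 -50.8
python3 -m creep '{"delta_pos":[[0,0,0],[0,0,0],[0,0,0],[0,0,0],[0,0,0],[0,0,0],[0,0,0],[0,0,0],[0,0,0],[0,0,0]],"twist":[[0,0,0],[0,0,0],[0,0,0],[0,0,0],[0,0,0],[0,0,0],[0,0,0],[0,0,0],[0,0,0],[0,0,0]]}' 0
python3 -m creep '{"delta_pos":[[0,0,-0.004],[0,0,-0.008],[0,0,-0.01],[0,0,-0.01],[0,0,0]],"twist":[[0,0,0],[0,0,0],[0,0,0],[0,0,0],[0,0,0]]}'
python3 go.py; python3 - <<'E'
from h import *
im,d,K,E=grab('wrist','w3.png'); C=cloud(d,K,E); hsv=cv2.cvtColor(im,cv2.COLOR_RGB2HSV)
# rim tilt: pixels in an annulus about the bowl centre, higher than 160
r=np.hypot(C[...,0]-615.3,C[...,1]-45.9)
m=(r>45)&(r<56)&(C[...,2]>155)&(C[...,2]<215)&(hsv[...,1]<70)
P=C[m]; A=np.c_[P[:,:2]-[615.3,45.9],np.ones(len(P))]
for _ in range(6):
    s=np.linalg.lstsq(A,P[:,2],rcond=None)[0]; k=abs(P[:,2]-A@s)<6; P,A=P[k],A[k]
print(len(P),s)
E
```

```text
t 4.8333 pos [683.6 100.9 120. ] phi -50.71 tilt [ 0.0024  0.0013 -1.    ] q [0.13 0.63 1.54 0.   0.97 1.01] F [-0.  -0.2  0.3] w 88.1 g 0.0
shift tool mm [-2.1 -0.5  1. ]
twist deg [ 0.03 -0.16  0.09] then shift [-2.1 -0.5  1. ]
twist deg [ 2.5000e-01  5.0000e-02 -1.7991e+02] then shift [2.1 0.5 1. ]
t: 5.67
ee_pos: [682.9, 101.0, 118.8]
orientation: [-2.958, -1.056, -0.002]
ft_force: [-0.4, 0.6, -1.0]
width: 24.7
grasp_force: 0.0
t: 6.08
ee_pos: [684.6, 101.2, 154.0]
orientation: [2.958, 1.057, 0.009]
ft_force: [0.3, -1.0, -2.5]
width: 14.8
grasp_force: 30.0
t 6.0833 pos [684.6 101.2 154. ] phi -50.69 tilt [ 0.0057  0.0018 -1.    ] q [0.13 0.59 1.52 0.   1.02 1.01] F [ 0.3 -1.  -2.5] w 14.8 g 30.0
491 [-1.54040042e-01 -1.19600920e-01  1.85505327e+02]
```

View pics/w3.png

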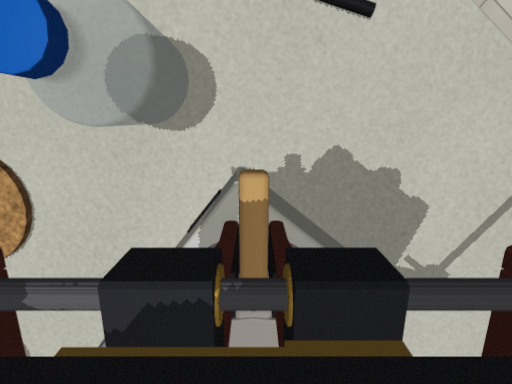

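```bash
python3 - <<'E'
from h import *
im,d,K,E=load('wrist'); C=cloud(d,K,E); hsv=cv2.cvtColor(im,cv2.COLOR_RGB2HSV)
u=np.array([np.cos(np.radians(39)),np.sin(np.radians(39))]); q=(C[...,:2]-[615.3,45.9])
a=q@u; b=q@np.array([-u[1],u[0]])
for s in range(-70,80,6):
    m=(abs(a-s)<2)&(abs(b)<5)&(C[...,2]>90); print(s,np.percentile(C[m][:,2],[5,50,95]).round(0) if m.any() else '')
for s in range(-66,70,6):
    m=(abs(b-s)<2)&(abs(a)<5)&(C[...,2]>90); print('b',s,np.percentile(C[m][:,2],[5,50,95]).round(0) if m.any() else '')
E
```

```text
-70 
-64 
-58 
-52 
-46 
-40 
-34 
-28 
-22 
-16 
-10 
-4 [131. 132. 132.]
2 [132. 132. 133.]
8 [132. 132. 133.]
14 [132. 132. 133.]
20 
26 
32 
38 
44 
50 [175. 176. 176.]
56 [174. 175. 176.]
62 
68 
74 [172. 173. 174.]
b -66 
b -60 
b -54 
b -48 
b -42 
b -36 
b -30 
b -24 
b -18 [131. 132. 133.]
b -12 [132. 132. 133.]
b -6 [132. 132. 133.]
b 0 [132. 132. 133.]
b 6 [132. 132. 133.]
b 12 [131. 132. 133.]
b 18 
b 24 
b 30 
b 36 
b 42 
b 48 
b 54 
b 60 
b 66
```

The handle at (254,225) sits squarely between the fingers and the bowl's floor looks level. I'll check the tilt, then work out the way to the mat.

```bash
cat > tilt.py <<'E'
from h import *
import sys
im,d,K,E=load('wrist'); C=cloud(d,K,E); hsv=cv2.cvtColor(im,cv2.COLOR_RGB2HSV)
o=get_obs(); t=o['ee_pos']
w=cv2.inRange(hsv,(5,80,40),(25,255,255))>0
r=np.hypot(*(C[...,:2]-t[:2]).transpose(2,0,1))
P=C[w&(r<60)&(C[...,2]>t[2]+5)&(C[...,2]<t[2]+40)]
Rm=R.from_rotvec(o['orientation']).as_matrix(); ux=Rm[:2,0]/np.hypot(*Rm[:2,0])
a=(P[:,:2]-t[:2])@ux; b=(P[:,:2]-t[:2])@Rm[:2,1]
k=abs(P[:,2]-np.median(P[:,2]))<5; s=np.polyfit(a[k],P[k,2],1); print('handle top slope',s.round(3),'a',a.min(),a.max(),'b mean',b.mean(),'x dir',np.degrees(np.arctan2(ux[1],ux[0])))
print('dir slope b/a',np.polyfit(a,b,1))
E
python3 tilt.py; python3 go.py 541 374 154 -50.8
```

```text
handle top slope [3.00000e-03 1.73109e+02] a -13.725994286287062 42.47743765442113 b mean 0.9119555885707173 x dir 39.308458853656326
dir slope b/a [0.00355937 0.85618344]
t 6.1333 pos [684.1 101.1 152.9] phi -50.69 tilt [ 0.0047  0.0016 -1.    ] q [0.13 0.59 1.52 0.   1.02 1.01] F [ 0.2  0.1 -2. ] w 14.9 g 30.0
shift tool mm [  62.1 -301.8   -1.3]
twist deg [ 0.1  -0.27  0.11] then shift [  61.6 -302.    -1.1]
twist deg [ 4.2000e-01  1.5000e-01 -1.7989e+02] then shift [-61.6 302.   -1.1]
```

```bash
python3 -m creep '{"delta_pos":[[0,0,-0.015],[0,0,-0.02],[0,0,-0.02],[0,0,-0.01],[0.002,-0.01,0],[0.004,-0.018,0],[0.005,-0.025,0],[0.005,-0.025,0],[0.005,-0.025,0],[0.005,-0.025,0],[0.005,-0.025,0],[0.005,-0.025,0],[0.005,-0.025,0],[0.005,-0.025,0],[0.005,-0.025,0],[0.005,-0.025,0],[0.004,-0.018,0],[0.002,-0.006,0],[0,0,0],[0,0,0]],"twist":[[0,0,0],[0,0,0],[0,0,0],[0,0,0],[0,0,0],[0,0,0],[0,0,0],[0,0,0],[0,0,0],[0,0,0],[0,0,0],[0,0,0],[0,0,0],[0,0,0],[0,0,0],[0,0,0],[0,0,0],[0,0,0],[0,0,0],[0,0,0]]}'; python3 go.py 541.7 375.9 36 -50.8; python3 - <<'E'
from h import *
grab('wrist')
E
python3 tilt.py
```

```text
t: 7.8
ee_pos: [539.0, 373.5, 215.1]
orientation: [2.958, 1.058, 0.001]
ft_force: [0.5, 0.5, -1.7]
width: 14.5
grasp_force: 30.0
t 7.8 pos [539.  373.5 215.1] phi -50.64 tilt [ 4.e-04  1.e-04 -1.e+00] q [ 0.59  0.48  1.56 -0.    1.1   1.47] F [ 0.5  0.5 -1.7] w 14.5 g 30.0
shift tool mm [  3.5  -0.2 179.1]
twist deg [ 0.01 -0.02  0.16] then shift [  3.6  -0.2 179.1]
twist deg [ 3.0000e-02  2.0000e-02 -1.7984e+02] then shift [ -3.6   0.2 179.1]
handle top slope [1.00000e-03 2.34204e+02] a -14.657260407336935 42.30983583092791 b mean 0.14780254908863158 x dir 39.303758106332744
dir slope b/a [0.00294726 0.10286421]
```

```bash
python3 -m creep '{"delta_pos":[[0.002,0,0.015],[0.001,0,0.025],[0,0,0.03],[0,0,0.03],[0,0,0.025],[0,0,0.02],[0,0,0.015],[0,0,0.01],[0,0,0],[0,0,0]],"twist":[[0,0,0],[0,0,0],[0,0,0],[0,0,0],[0,0,0],[0,0,0],[0,0,0],[0,0,0],[0,0,0],[0,0,0]]}'; python3 go.py 541.7 375.9 36 -50.8; python3 - <<'E'
from h import *
grab('wrist')
E
python3 tilt.py
```

```text
t: 8.68
ee_pos: [542.5, 375.6, 46.1]
orientation: [-2.958, -1.056, -0.003]
ft_force: [0.5, 0.1, -1.3]
width: 14.8
grasp_force: 30.0
t 8.6833 pos [542.5 375.6  46.1] phi -50.72 tilt [ 0.0014  0.0012 -1.    ] q [0.59 0.69 1.63 0.   0.81 1.47] F [ 0.5  0.1 -1.3] w 14.8 g 30.0
shift tool mm [-0.5 -0.7 10.1]
twist deg [-0.   -0.1   0.08] then shift [-0.5 -0.7 10.1]
twist deg [ 1.6000e-01 -0.0000e+00 -1.7992e+02] then shift [ 0.5  0.7 10.1]
handle top slope [2.0000e-03 6.5263e+01] a -14.995190995459607 41.57994673672834 b mean 0.9043977413321129 x dir 39.28324649320871
dir slope b/a [0.00312947 0.85822393]
```

```bash
python3 -m creep '{"delta_pos":[[0,0,0.003],[0,0,0.003],[0,0,0.002],[0,0,0.001],[0,0,0],[0,0,0]],"twist":[[0,0,0],[0,0,0],[0,0,0],[0,0,0],[0,0,0],[0,0,0]]}'|sed -n '2p;4p'
python3 -m creep '{"delta_pos":[[0,0,0.001],[0,0,0],[0,0,0]],"twist":[[0,0,0],[0,0,0],[0,0,0]]}'|sed -n '2p;4p'
python3 -m creep '{"delta_pos":[[0,0,0.001],[0,0,0],[0,0,0]],"twist":[[0,0,0],[0,0,0],[0,0,0]]}'|sed -n '2p;4p'
```

```text
ee_pos: [542.0, 376.0, 37.0]
ft_force: [-0.2, 0.6, -2.7]
ee_pos: [542.1, 376.0, 36.0]
ft_force: [0.7, 0.0, -2.3]
ee_pos: [542.4, 376.1, 35.2]
ft_force: [0.3, 0.7, -0.2]
```

```bash
python3 -m creep '{"delta_pos":[[0,0,0],[0,0,0],[0,0,0],[0,0,0],[0,0,0],[0,0,0],[0,0,0],[0,0,0],[0,0,0]],"twist":[[0,0,0],[0,0,0],[0,0,0],[0,0,0],[0,0,0],[0,0,0],[0,0,0],[0,0,0],[0,0,0]]}' 1
python3 -m creep '{"delta_pos":[[0,0,-0.015],[0,0,-0.03],[0,0,-0.035],[0,0,-0.035],[0,0,-0.035],[0,0,-0.035],[0,0,-0.035],[0,0,-0.035],[0,0,0],[0,0,0]],"twist":[[0,0,0],[0,0,0],[0,0,0],[0,0,0],[0,0,0],[0,0,0],[0,0,0],[0,0,0],[0,0,0],[0,0,0]]}'
python3 - <<'E'
from h import *
im,d,K,E=grab('wrist','w4.png')
exec(open('meas.py').read().split("rim=")[0].split('\n',1)[1])
rim=C[rng(54,62,400,560,240,400)&(hsv[...,1]<60)]; print('rim',circ(rim),rim[:,2].mean())
w=cv2.inRange(hsv,(5,80,50),(25,255,255))>0
m=C[w&rng(3,15,380,560,230,400)]; print('mat',len(m),cv2.minEnclosingCircle(m[:,:2].astype(np.float32)))
im,d,K,E=grab('top'); C=cloud(d,K,E); hsv=cv2.cvtColor(im,cv2.COLOR_RGB2HSV)
b=C[(C[...,2]>95)&(C[...,2]<112)&(abs(C[...,0]-470)<100)&(abs(C[...,1]+300)<100)]; print('beaker top',circ(b[b[:,2]>109]),len(b))
# rod: thin high things near (690,-25)
b=C[(C[...,2]>60)&(C[...,2]<125)&(abs(C[...,0]-470)<100)&(abs(C[...,1]+300)<100)]; print(cv2.minAreaRect(b[:,:2].astype(np.float32)))
E
python3 go.py 470 -250 450 -50
```

```text
t: 10.48
ee_pos: [542.1, 375.9, 35.0]
orientation: [-2.958, -1.056, -0.002]
ft_force: [-1.1, 0.4, 0.7]
width: 71.0
grasp_force: 0.0
t: 11.32
ee_pos: [542.7, 376.3, 293.9]
orientation: [-2.956, -1.056, -0.012]
ft_force: [0.2, 0.5, -0.8]
width: 87.7
grasp_force: 0.0
rim (array([475.9, 320.3]), np.float64(50.5), 719) 56.732114609292466
mat 1198 ((474.37127685546875, 321.48370361328125), 64.41654968261719)
beaker top (array([ 477.2, -281.7]), np.float64(42.3), 16) 82
((467.9721374511719, -281.75518798828125), (122.15584564208984, 86.75770568847656), 1.9143210649490356)
t 11.4167 pos [541.1 375.2 289.7] phi -50.69 tilt [ 6.e-04  7.e-04 -1.e+00] q [0.59 0.41 1.49 0.   1.24 1.47] F [-0.5 -0.3 -0.9] w 87.6 g 0.0
shift tool mm [-450.9  438.7 -160.8]
twist deg [-0.01 -0.05 -0.69] then shift [-456.3  433.2 -160.3]
twist deg [-8.0000e-02  2.0000e-02  1.7931e+02] then shift [ 456.3 -433.2 -160.3]
```

The casserole stands within 2 mm of the mat's centre at the right height. On the way to the beaker I'll look at the now bare plate and the knobs.

```bash
python3 go.py 520 -20 390 -59
```

```text
t 11.4167 pos [541.1 375.2 289.7] phi -50.69 tilt [ 6.e-04  7.e-04 -1.e+00] q [0.59 0.41 1.49 0.   1.24 1.47] F [-0.5 -0.3 -0.9] w 87.6 g 0.0
shift tool mm [-266.6  292.4 -100.6]
twist deg [-0.01 -0.05  8.31] then shift [-221.6  327.9 -100.3]
twist deg [ 7.0000e-02 -2.0000e-02 -1.7169e+02] then shift [ 221.6 -327.9 -100.3]
```

```bash
python3 -m creep '{"delta_pos":[[-0.016,0.018,-0.006],[-0.016,0.018,-0.006],[-0.016,0.018,-0.006],[-0.016,0.018,-0.006],[-0.016,0.018,-0.006],[-0.016,0.018,-0.006],[-0.016,0.018,-0.006],[-0.016,0.018,-0.006],[-0.016,0.018,-0.006],[-0.016,0.018,-0.006],[-0.016,0.018,-0.006],[-0.016,0.018,-0.006],[-0.016,0.018,-0.006],[-0.016,0.018,-0.006],[-0.016,0.018,-0.006],[-0.016,0.018,-0.006],[0,0,0],[0,0,0],[0,0,0]],"twist":[[0,0,0],[0,0,0],[0,0,0],[0,0,0],[0,0,0],[0,0,0],[0,0,0],[0,0,0],[0,0,0],[0,0,0],[0,0,0],[0,0,0],[0,0,0],[0,0,0],[0,0,0],[0,0,0],[0,0,4],[0,0,4.3],[0,0,0]]}' >/dev/null
python3 go.py
python3 - <<'E'
from h import *
im,d,K,E=grab('wrist')
exec(open('meas.py').read().split("rim=")[0].split('\n',1)[1])
b=C[rng(95,104,520,720,-60,150)]; print('plate',len(b),np.median(b[:,2]),cv2.minEnclosingCircle(b[:,:2].astype(np.float32)))
# plate edge by contour
m=(rng(96.5,103,520,720,-60,150)).astype(np.uint8); m=cv2.morphologyEx(m,cv2.MORPH_OPEN,np.ones((3,3),np.uint8))
cs=max(cv2.findContours(m,0,1)[0],key=cv2.contourArea); e=cv2.fitEllipse(cs); print('ell',e,ray(*e[0],100,K,E))
# knob top faces: dark, z 85..115
kn=(rng(80,115,440,560,-60,150)&(hsv[...,2]<70)).astype(np.uint8)
n,l,s,c=cv2.connectedComponentsWithStats(kn)
for i in range(1,n):
    if s[i,4]>60: print('dark',s[i],c[i],np.median(C[l==i],0).round(1))
top=C[rng(82,88,535,760,-60,150)&(hsv[...,1]<60)]; print('housing',cv2.minAreaRect(top[:,:2].astype(np.float32)),np.median(top[:,2]))
cv2.imwrite('pics/w5.png',im[...,::-1])
E
```

```text
t 13.0 pos [525.2 -10.  383.7] phi -59.21 tilt [-0.0022  0.0013 -1.    ] q [-0.04  0.12  1.66  0.    1.36  0.99] F [0.8 0.1 0.2] w 87.7 g 0.0
plate 8901 99.34561470220257 ((623.7037353515625, 28.396257400512695), 89.36210632324219)
ell ((253.61874389648438, 89.89034271240234), (102.06046295166016, 107.73077392578125), 179.93096923828125) [614.62098659  42.35510505 100.        ]
dark [174 144  26  26 452] [186.60619469 157.17256637] [481.6  79.4  91.1]
dark [223 172  24  25 430] [235.02790698 183.66511628] [484.4  -3.   91.4]
housing ((614.6947021484375, 40.81785583496094), (160.1480712890625, 164.010498046875), 0.4161875545978546) 84.25518544470867
```

```bash
python3 go.py 420 -310 310 -59
```

```text
t 13.05 pos [525.3  -9.7 383.9] phi -58.95 tilt [-0.0019  0.0013 -1.    ] q [-0.04  0.12  1.66  0.    1.36  0.99] F [-0.3 -0.1 -1. ] w 87.9 g 0.0
shift tool mm [-245.   203.1   73.7]
twist deg [-0.12  0.06  0.05] then shift [-244.9  203.2   73.9]
twist deg [-9.0000e-02 -1.9000e-01 -1.7995e+02] then shift [ 244.9 -203.2   73.9]
```

```bash
python3 -m creep '{"delta_pos":[[-0.0245,0.0203,0.0074],[-0.0245,0.0203,0.0074],[-0.0245,0.0203,0.0074],[-0.0245,0.0203,0.0074],[-0.0245,0.0203,0.0074],[-0.0245,0.0203,0.0074],[-0.0245,0.0203,0.0074],[-0.0245,0.0203,0.0074],[-0.0245,0.0203,0.0074],[-0.0245,0.0203,0.0074],[0,0,0],[0,0,0]],"twist":[[0,0,0],[0,0,0],[0,0,0],[0,0,0],[0,0,0],[0,0,0],[0,0,0],[0,0,0],[0,0,0],[0,0,0],[0,0,0],[0,0,0]]}' >/dev/null
python3 go.py
cat > bk.py <<'E'
from h import *
im,d,K,E=load('wrist')
exec(open('meas.py').read().split("rim=")[0].split('\n',1)[1])
rim=C[rng(109,120,390,570,-380,-200)]; (c,r,n)=circ(rim); print('rim',c,r,n,np.median(rim[:,2]))
q=C[...,:2]-c; rr=np.hypot(q[...,0],q[...,1])
h=rng(88,106,350,600,-400,-180)&(rr>52)&(rr<85); P=C[h]; print('handle',len(P),P.mean(0).round(1),np.median(P[:,2]))
if len(P):
    a=P[:,:2].mean(0)-c; print('dir',np.degrees(np.arctan2(a[1],a[0])).round(1),'r',np.hypot(*a),rr[h].max())
    c2,s,vt=np.linalg.svd(P[:,:2]-P[:,:2].mean(0),full_matrices=False); print('pca',np.degrees(np.arctan2(vt[0,1],vt[0,0])),'width',np.ptp((P[:,:2]-P[:,:2].mean(0))@vt[1]))
    th=np.radians(np.degrees(np.arctan2(a[1],a[0]))); print('grip at 67',c+67*np.array([np.cos(th),np.sin(th)]))
E
python3 - <<'E'
from h import *
grab('wrist','w6.png')
E
python3 bk.py
```

```text
t 14.05 pos [ 419.7 -309.9  309.6] phi -59.02 tilt [-0.001   0.0032 -1.    ] q [-0.66  0.18  1.77  0.    1.2   0.37] F [-0.5 -0.2 -0.5] w 87.8 g 0.0
rim [ 479.9 -283.7] 43.3 1079 113.7265883019345
handle 298 [ 423.4 -317.8   99.3] 99.29818120925407
dir -148.9 r 65.99315608988218 80.80348995972285
pca -148.48668670702935 width 15.097934589261849
grip at 67 [ 422.51800675 -318.28766906]
```

View pics/w6.png

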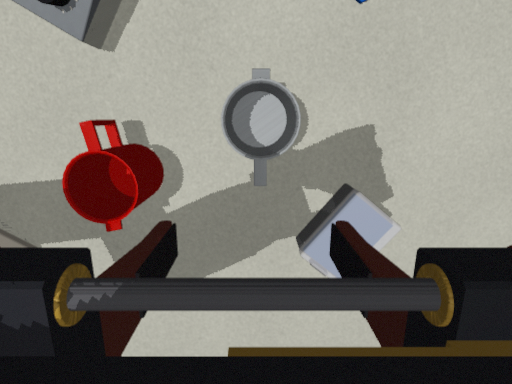

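The steel beaker is at (261,120) in this view and its strap handle at (261,172); 100 high, reaching 80 from the axis, so it matches the description. The tip box is clear at (345,235).

```bash
python3 go.py 422.5 -318.3 71 -58.9
```

```text
t 14.1 pos [ 420.3 -309.2  310.1] phi -58.97 tilt [-2.0e-04  2.9e-03 -1.0e+00] q [-0.66  0.17  1.77  0.    1.2   0.37] F [-0.5 -0.1 -0. ] w 87.6 g 0.0
shift tool mm [ -3.2   9.5 239.1]
twist deg [-0.15 -0.08 -0.07] then shift [ -2.9   8.9 239.1]
twist deg [-1.2000e-01  2.3000e-01  1.7993e+02] then shift [  2.9  -8.9 239.1]
```

```bash
python3 -m creep '{"delta_pos":[[-0.003,0.009,0.02],[0,0,0.03],[0,0,0.035],[0,0,0.035],[0,0,0.03],[0,0,0],[0,0,0]],"twist":[[-0.1,-0.1,0],[0,0,0],[0,0,0],[0,0,0],[0,0,0],[0,0,0],[0,0,0]]}' >/dev/null
python3 - <<'E'
from h import *
grab('wrist')
E
python3 bk.py; python3 go.py 422.5 -318.3 71 -58.9
```

```text
rim [ 479.6 -283.7] 43.2 3379 113.67359835354459
handle 740 [ 423.3 -317.6   99.3] 99.29086610042
dir -149.0 r 65.76300458793673 80.27820732030779
pca -149.18811257065312 width 15.570257531883609
grip at 67 [ 422.19019774 -318.24149106]
t 14.7333 pos [ 423.8 -318.4  161.9] phi -58.88 tilt [ 0.001  -0.0012 -1.    ] q [-0.67  0.37  1.89 -0.    0.89  0.36] F [ 1.  -0.2  0.3] w 87.9 g 0.0
shift tool mm [-1.1 -0.9 90.9]
twist deg [ 0.09 -0.01  0.02] then shift [-1.1 -0.7 90.9]
twist deg [ 2.0000e-02  1.4000e-01 -1.7998e+02] then shift [ 1.1  0.7 90.9]
```

```bash
python3 -m creep '{"delta_pos":[[-0.001,-0.001,0.02],[0,0,0.025],[0,0,0.02],[0,0,0.016],[0,0,0.01],[0,0,0],[0,0,0]],"twist":[[0,0,0],[0,0,0],[0,0,0],[0,0,0],[0,0,0],[0,0,0],[0,0,0]]}'|sed -n '2p;4p'
python3 -m creep '{"delta_pos":[[0,0,0],[0,0,0],[0,0,0],[0,0,0],[0,0,0],[0,0,0],[0,0,0],[0,0,0],[0,0,0],[0,0,0],[0,0,0],[0,0,0],[0,0,0],[0,0,0]],"twist":[[0,0,0],[0,0,0],[0,0,0],[0,0,0],[0,0,0],[0,0,0],[0,0,0],[0,0,0],[0,0,0],[0,0,0],[0,0,0],[0,0,0],[0,0,0],[0,0,0]]}' 0
python3 -m creep '{"delta_pos":[[0,0,-0.002],[0,0,-0.003],[0,0,-0.003],[0,0,0],[0,0,0]],"twist":[[0,0,0],[0,0,0],[0,0,0],[0,0,0],[0,0,0]]}'
python3 - <<'E'
from h import *
im,d,K,E=grab('wrist','w7.png'); o=get_obs(); print(o['moment'].round(2))
C=cloud(d,K,E)
q=C[...,:2]-[479.7,-283.7]; r=np.hypot(q[...,0],q[...,1])
u=np.array([np.cos(np.radians(-149)),np.sin(np.radians(-149))])
for lo,hi,n in((0,34,'floor'),(39,47,'rim')):
    m=(r>lo)&(r<hi)&(C[...,2]>(105 if n=='rim' else -5))&(C[...,2]<(140 if n=='rim' else 40)); P=C[m]
    if len(P)<20: print(n,len(P)); continue
    A=np.c_[P[:,:2]-[479.7,-283.7],np.ones(len(P))]
    for _ in range(5):
        s=np.linalg.lstsq(A,P[:,2],rcond=None)[0]; k=abs(P[:,2]-A@s)<3; P,A=P[k],A[k]
    print(n,len(P),s.round(4),'slope to handle',(s[:2]@u).round(3))
E
```

```text
ee_pos: [422.6, -319.3, 71.3]
ft_force: [-0.1, -0.8, -0.0]
t: 16.48
ee_pos: [421.5, -318.6, 69.9]
orientation: [3.026, 0.84, 0.0]
ft_force: [-0.1, 1.5, -0.2]
width: 15.7
grasp_force: 30.0
t: 16.9
ee_pos: [421.6, -318.9, 78.2]
orientation: [3.026, 0.839, 0.001]
ft_force: [0.7, -0.1, -4.2]
width: 15.4
grasp_force: 30.0
[-0.1   0.19  0.02]
floor 7055 [-3.50000e-03 -2.70000e-03  1.12502e+01] slope to handle 0.004
rim 4849 [-1.910000e-02 -1.270000e-02  1.183989e+02] slope to handle 0.023
```

The grip holds and the beaker is level. I'll carry it to the plate.

```bash
python3 go.py 555.9 6.8 205 -58.9
```

```text
t 16.95 pos [ 421.5 -318.8   78.1] phi -58.99 tilt [ 8.0e-04 -1.3e-03 -1.0e+00] q [-0.67  0.5   1.93 -0.    0.71  0.36] F [ 0.2  0.7 -3.3] w 15.7 g 30.0
shift tool mm [ 282.9 -209.7 -127.2]
twist deg [ 0.09  0.   -0.09] then shift [ 283.3 -209.4 -126.9]
twist deg [ 0.0000e+00 -1.4000e-01  1.7991e+02] then shift [-283.3  209.4 -126.9]
```

```bash
python3 -m creep '{"delta_pos":[[0,0,-0.005],[0,0,-0.01],[0,0,-0.015],[0,0,-0.017],[0,0,-0.02],[0,0,-0.02],[0,0,-0.02],[0,0,-0.015],[0,0,-0.005],[0,0,0]],"twist":[[0,0,0],[0,0,0],[0,0,0],[0,0,0],[0,0,0],[0,0,0],[0,0,0],[0,0,0],[0,0,0],[0,0,0]]}'
python3 -m creep '{"delta_pos":[[0.004,-0.003,0],[0.008,-0.006,0],[0.012,-0.009,0],[0.016,-0.012,0],[0.02,-0.015,0],[0.02,-0.015,0],[0.02,-0.015,0],[0.02,-0.015,0],[0.02,-0.015,0],[0.02,-0.015,0],[0.02,-0.015,0],[0.02,-0.015,0],[0.02,-0.015,0],[0.02,-0.015,0],[0.016,-0.012,0],[0.012,-0.009,0],[0.008,-0.006,0],[0.004,-0.003,0],[0.002,0,0],[0,0,0]],"twist":[[0,0,0],[0,0,0],[0,0,0],[0,0,0],[0,0,0],[0,0,0],[0,0,0],[0,0,0],[0,0,0],[0,0,0],[0,0,0],[0,0,0],[0,0,0],[0,0,0],[0,0,0],[0,0,0],[0,0,0],[0,0,0],[0,0,0],[0,0,0]]}'
cat > bt.py <<'E'
from h import *
im,d,K,E=grab('wrist'); o=get_obs(); C=cloud(d,K,E); t=o['ee_pos']; c=t[:2]+[58.1,35.2]
q=C[...,:2]-c; r=np.hypot(q[...,0],q[...,1]); u=np.array([np.cos(np.radians(-149)),np.sin(np.radians(-149))])
z0=t[2]-70
for lo,hi,a,b,n in((0,32,-5,15,'floor'),(39,48,105,125,'rim')):
    P=C[(r>lo)&(r<hi)&(C[...,2]>z0+a)&(C[...,2]<z0+b)]
    if len(P)<20: print(n,len(P)); continue
    A=np.c_[P[:,:2]-c,np.ones(len(P))]
    for _ in range(5):
        s=np.linalg.lstsq(A,P[:,2],rcond=None)[0]; k=abs(P[:,2]-A@s)<3; P,A=P[k],A[k]
    print(n,len(P),s.round(3),'slope to handle',(s[:2]@u).round(3),'across',(s[0]*u[1]-s[1]*u[0]).round(3))
P=C[(r<60)&(C[...,2]>z0+110)&(C[...,2]<z0+119)]
A=np.c_[2*P[:,:2],np.ones(len(P))]
for _ in range(4):
    s=np.linalg.lstsq(A,(P[:,:2]**2).sum(1),rcond=None)[0]; R0=np.sqrt(s[2]+s[0]**2+s[1]**2); k=abs(np.hypot(*(P[:,:2]-s[:2]).T)-R0)<4; P,A=P[k],A[k]
print('rim centre',s[:2],R0,len(P),P[:,2].mean(),'z0',z0)
E
python3 bt.py; python3 go.py 555.9 6.8 170 -58.9
```

```text
t: 17.78
ee_pos: [422.1, -319.2, 206.9]
orientation: [3.023, 0.839, 0.004]
ft_force: [0.9, 0.2, -3.6]
width: 15.4
grasp_force: 30.0
t: 19.45
ee_pos: [554.7, 6.7, 204.2]
orientation: [3.026, 0.84, -0.001]
ft_force: [-0.3, 0.0, -4.4]
width: 15.8
grasp_force: 30.0
floor 6236 [-7.00000e-03 -3.00000e-03  1.37183e+02] slope to handle 0.007 across 0.001
rim 9570 [-1.30000e-02 -8.00000e-03  2.46805e+02] slope to handle 0.015 across -0.0
rim centre [612.53126722  40.83702549] 42.9000793352231 9560 247.13336980618018 z0 134.33086505251694
t 19.5 pos [554.6   6.3 204.3] phi -59.0 tilt [-1.0e-04 -1.4e-03 -1.0e+00] q [-0.01  0.34  1.8  -0.    1.    1.02] F [-0.1 -0.1 -3.5] w 15.8 g 30.0
shift tool mm [ 1.4  0.2 34.3]
twist deg [ 0.06  0.05 -0.1 ] then shift [ 1.3  0.2 34.3]
twist deg [ 7.000e-02 -1.000e-01  1.799e+02] then shift [-1.3 -0.2 34.3]
```

```bash
python3 -m creep '{"delta_pos":[[0.001,0,0.005],[0,0,0.008],[0,0,0.008],[0,0,0.005],[0,0,0.003],[0,0,0.002],[0,0,0],[0,0,0]],"twist":[[0,0,0],[0,0,0],[0,0,0],[0,0,0],[0,0,0],[0,0,0],[0,0,0],[0,0,0]]}'|sed -n '2p;4p'
python3 -m creep '{"delta_pos":[[0,0,0.001],[0,0,0.001],[0,0,0],[0,0,0]],"twist":[[0,0,0],[0,0,0],[0,0,0],[0,0,0]]}'|sed -n '2p;4p'
python3 -m creep '{"delta_pos":[[0,0,0.001],[0,0,0],[0,0,0]],"twist":[[0,0,0],[0,0,0],[0,0,0]]}'|sed -n '2p;4p'
```

```text
ee_pos: [555.9, 7.1, 173.7]
ft_force: [-0.1, 0.9, -3.2]
ee_pos: [555.9, 7.1, 171.8]
ft_force: [-0.2, -0.2, -3.3]
ee_pos: [555.8, 7.1, 170.7]
ft_force: [0.4, -0.1, -3.6]
```

```bash
python3 -m creep '{"delta_pos":[[0,0,0.001],[0,0,0],[0,0,0]],"twist":[[0,0,0],[0,0,0],[0,0,0]]}'|sed -n '2p;4p'
python3 -m creep '{"delta_pos":[[0,0,0.0007],[0,0,0],[0,0,0]],"twist":[[0,0,0],[0,0,0],[0,0,0]]}'|sed -n '2p;4p'
```

```text
ee_pos: [555.9, 7.0, 170.0]
ft_force: [-2.3, -0.7, -0.1]
ee_pos: [555.9, 7.0, 169.9]
ft_force: [-4.7, -1.2, 7.3]
```

```bash
python3 -m creep '{"delta_pos":[[0,0,-0.0006],[0,0,0]],"twist":[[0,0,0],[0,0,0]]}'|sed -n '2p;4p'
python3 -m creep '{"delta_pos":[[0,0,0],[0,0,0],[0,0,0],[0,0,0],[0,0,0],[0,0,0],[0,0,0],[0,0,0],[0,0,0],[0,0,0],[0,0,0]],"twist":[[0,0,0],[0,0,0],[0,0,0],[0,0,0],[0,0,0],[0,0,0],[0,0,0],[0,0,0],[0,0,0],[0,0,0],[0,0,0]]}' 1
python3 -m creep '{"delta_pos":[[0,0,-0.015],[0,0,-0.03],[0,0,-0.035],[0,0,-0.035],[0,0,-0.035],[-0.02,0,-0.02],[-0.03,0,0],[-0.03,0,0],[-0.03,0,0],[0,0,0],[0,0,0]],"twist":[[0,0,0],[0,0,0],[0,0,0],[0,0,0],[0,0,0],[0,0,0],[0,0,0],[0,0,0],[0,0,0],[0,0,0],[0,0,0]]}'
python3 - <<'E'
from h import *
grab('wrist','w8.png')
exec(open('meas.py').read().split("rim=")[0].split('\n',1)[1].replace("load('wrist')","load('wrist')"))
im,d,K,E=load('wrist')
rim=C[rng(209,219,540,690,-40,120)]; print('rim',circ(rim),rim[:,2].mean())
P=rim; A=np.c_[P[:,:2]-P[:,:2].mean(0),np.ones(len(P))]; print('tilt',np.linalg.lstsq(A,P[:,2],rcond=None)[0].round(3))
kn=(rng(80,115,440,540,-60,150)&(hsv[...,2]<70)).astype(np.uint8)
n,l,s,c=cv2.connectedComponentsWithStats(kn)
for i in range(1,n):
    if s[i,4]>60: print('dark',s[i],c[i],np.median(C[l==i],0).round(1))
E
python3 go.py
```

```text
ee_pos: [555.9, 7.0, 169.9]
ft_force: [-3.4, -0.6, 3.7]
t: 22.33
ee_pos: [555.9, 7.1, 169.6]
orientation: [3.026, 0.839, 0.001]
ft_force: [-0.4, 0.0, 0.0]
width: 85.5
grasp_force: 0.0
t: 23.25
ee_pos: [460.8, -49.8, 340.0]
orientation: [3.026, 0.837, 0.002]
ft_force: [-0.0, 0.9, 0.3]
width: 87.9
grasp_force: 0.0
rim (array([613. ,  40.6]), np.float64(42.7), 646) 213.6659033376335
tilt [-1.60000e-02 -1.10000e-02  2.13666e+02]
dark [160  90  30  29 624] [174.60737179 104.34455128] [480.5  78.9  91.2]
dark [217 123  27  28 572] [230.49475524 136.35664336] [482.9  -3.5  91.6]
t 23.3 pos [461.7 -49.5 340.1] phi -59.05 tilt [ 0.0021 -0.0012 -1.    ] q [-0.13  0.05  1.84 -0.    1.25  0.9 ] F [-0.4  0.2  0.1] w 87.6 g 0.0
```

View pics/w8.png

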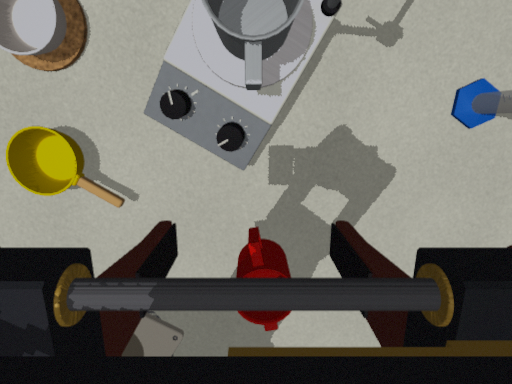

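The beaker stands on the plate at (613,41), level. In this view the heating knob is at (175,104) with its pointer up and slightly left; the long mark is at (196,93). The stirring knob is at (230,136). I'll line the tool up with the knob's axis.

```bash
cat > gk.py <<'E'
# gk.py x y z psi_deg : tool axis along -n of panel; psi = clockwise turn of tool y from world -y (seen from outside)
import sys; from h import *
o=get_obs(); Rm=R.from_rotvec(o['orientation']).as_matrix(); a=[float(s) for s in sys.argv[1:]]
Z=np.array([.22,0,-.9755]); Z/=np.linalg.norm(Z); Y=np.array([0,-1.,0]); T0=np.stack([np.cross(Y,Z),Y,Z],1)
rel=R.from_matrix(T0.T@Rm).as_rotvec(degrees=True)
print('t',o['t'],'pos',o['ee_pos'].round(1),'rel to panel frame deg',rel.round(2),'q',o['qpos'].round(2),'F',o['ft_force'].round(1),'w',round(o['width'],1),'g',round(float(o['grasp_force']),1))
if len(a)>3:
    T=T0@R.from_euler('z',a[3],degrees=True).as_matrix()
    print('twist',R.from_matrix(Rm.T@T).as_rotvec(degrees=True).round(2),'then shift',(T.T@(np.array(a[:3])-o['ee_pos'])).round(1),'shift now',(Rm.T@(np.array(a[:3])-o['ee_pos'])).round(1))
E
python3 gk.py 450 82 205 -25
python3 - <<'E'
from h import *
im,d,K,E=load('wrist'); C=cloud(d,K,E); g=cv2.cvtColor(im,cv2.COLOR_RGB2GRAY)
for k in ((175,104),(230,136)):
    u,v=k; sub=g[v-16:v+17,u-16:u+17]; 
    c=ray(u,v,96,K,E)
    yy,xx=np.nonzero(sub>110)
    for y,x in zip(yy,xx):
        p=ray(u-16+x,v-16+y,94,K,E)-c; r=np.hypot(p[0],p[1])
        if r<17: print(k,p[:2].round(1),r.round(1),'cw from 12',np.degrees(np.arctan2(-p[1],p[0])).round(0),sub[y,x])
E
```

```text
t 23.3 pos [461.7 -49.5 340.1] rel to panel frame deg [  3.33 -12.3  -30.83] q [-0.13  0.05  1.84 -0.    1.25  0.9 ] F [-0.4  0.2  0.1] w 87.6 g 0.0
twist [-5.85 11.15  5.94] then shift [  18.3 -136.6  129.2] shift now [  57.4 -119.1  134.9]
(175, 104) [ 9.  13.7] 16.4 cw from 12 -57.0 166
(175, 104) [ 7.2 14.3] 16.0 cw from 12 -63.0 134
(175, 104) [ 7.9 13.2] 15.4 cw from 12 -59.0 167
(175, 104) [ 6.1 13.7] 15.0 cw from 12 -66.0 125
(175, 104) [ 6.8 12.6] 14.4 cw from 12 -62.0 173
(175, 104) [ 7.4 11.6] 13.7 cw from 12 -57.0 133
(175, 104) [ 5.  13.2] 14.1 cw from 12 -69.0 112
(175, 104) [ 5.7 12.1] 13.4 cw from 12 -65.0 177
(175, 104) [ 6.4 11. ] 12.7 cw from 12 -60.0 158
(175, 104) [ 4.6 11.5] 12.4 cw from 12 -68.0 154
(175, 104) [ 5.3 10.4] 11.7 cw from 12 -63.0 165
(175, 104) [ 3.5 11. ] 11.5 cw from 12 -72.0 137
(175, 104) [4.2 9.9] 10.7 cw from 12 -67.0 167
(175, 104) [ 2.4 10.4] 10.7 cw from 12 -77.0 119
(175, 104) [3.1 9.3] 9.8 cw from 12 -72.0 175
(175, 104) [3.7 8.2] 9.0 cw from 12 -66.0 148
(175, 104) [2.  8.8] 9.0 cw from 12 -77.0 179
(175, 104) [2.7 7.7] 8.1 cw from 12 
[... 851 characters left out ...]
2.5] 9.6 cw from 12 -165.0 170
(230, 136) [-8.6  1.4] 8.7 cw from 12 -171.0 137
(230, 136) [-7.9  0.2] 7.9 cw from 12 -178.0 114
(230, 136) [-13.1   6.4] 14.6 cw from 12 -154.0 119
(230, 136) [-12.4   5.3] 13.5 cw from 12 -157.0 166
(230, 136) [-11.7   4.1] 12.4 cw from 12 -161.0 174
(230, 136) [-11.1   3. ] 11.5 cw from 12 -165.0 170
(230, 136) [-10.4   1.9] 10.5 cw from 12 -170.0 128
(230, 136) [-14.9   6.9] 16.4 cw from 12 -155.0 158
(230, 136) [-14.2   5.8] 15.4 cw from 12 -158.0 166
(230, 136) [-13.6   4.6] 14.3 cw from 12 -161.0 170
(230, 136) [-12.9   3.5] 13.3 cw from 12 -165.0 136
(230, 136) [-15.4   5.1] 16.2 cw from 12 -162.0 136
(230, 136) [-14.7   4. ] 15.2 cw from 12 -165.0 111
```

```bash
python3 gk.py 450 82 215 -40 | tail -1
```

```text
twist [-7.26 10.3  -9.  ] then shift [  54.7 -125.8  119.4] shift now [  57.4 -119.1  124.9]
```

```bash
python3 -m creep '{"delta_pos":[[0,0,0],[0,0,0],[0,0,0],[0.005,-0.012,0.0],[0.009,-0.022,0.015],[0.01,-0.025,0.02],[0.01,-0.025,0.02],[0.01,-0.025,0.02],[0.01,-0.017,0.025],[0,0,0.02],[0,0,0],[0,0,0]],"twist":[[-2.42,3.43,-3],[-2.42,3.43,-3],[-2.42,3.43,-3],[0,0,0],[0,0,0],[0,0,0],[0,0,0],[0,0,0],[0,0,0],[0,0,0],[0,0,0],[0,0,0]]}' 0.55 >/dev/null
python3 gk.py 450 82 215 -40
cat > kn.py <<'E'
from h import *
im,d,K,E=grab('wrist','k%d.png'%int(__import__('time').time())); C=cloud(d,K,E); g=cv2.cvtColor(im,cv2.COLOR_RGB2GRAY)
n=np.array([-.22,0,.9755]); n/=np.linalg.norm(n); up=np.array([.9755,0,.22]); up/=np.linalg.norm(up); rt=np.array([0,-1.,0])
# black pixels whose height over the panel plane marks the knob's end
panel=C[(C[...,0]>450)&(C[...,0]<520)&(C[...,1]>-35)&(C[...,1]<118)&(C[...,2]>55)&(C[...,2]<84)&(g>50)]@n
p0=np.median(panel); H=C@n-p0
from scipy.ndimage import label
m=(H>23)&(H<31)&(C[...,0]>440)&(C[...,0]<525)&(C[...,1]>-30)&(C[...,1]<110)
l,k=label(m)
print('panel offset',p0.round(1),len(panel))
for i in range(1,k+1):
    s=l==i
    if s.sum()<150: continue
    P=C[s]; U=P@up; V=P@rt; (c,r)=cv2.minEnclosingCircle(np.c_[U,V].astype(np.float32)); h=np.median(P@n)
    ce=up*c[0]+rt*c[1]+n*h
    w=s&(g>100); 
    dU=C[w]@up-c[0]; dV=C[w]@rt-c[1]
    print('knob',s.sum(),'centre',ce.round(1),'r',round(r,1),'H',(h-p0).round(1),'white',w.sum(),end=' ')
    if w.sum()>5:
        q=np.stack([dU,dV],1); mm=q.mean(0); vt=np.linalg.svd(q-mm)[2][0]; vt*=np.sign(vt@mm); print('pointer cw: pca',np.degrees(np.arctan2(vt[1],vt[0])).round(1),'mean',np.degrees(np.arctan2(mm[1],mm[0])).round(1))
    # marks on the panel around it
    R0=np.hypot(C@up-c[0],C@rt-c[1]); ring=(abs(H)<5)&(R0>20)&(R0<34)&(g>np.median(g[(abs(H)<5)&(R0<40)])+35)
    l2,k2=label(ring)
    for j in range(1,k2+1):
        t=l2==j
        if t.sum()>6: q=np.array([np.mean(C[t]@up-c[0]),np.mean(C[t]@rt-c[1])]); print('   mark px',t.sum(),'r',np.hypot(*q).round(1),'cw',np.degrees(np.arctan2(q[1],q[0])).round(1))
E
python3 kn.py; ls pics/k*
```

```text
t 24.3 pos [449.   82.5 213.1] rel to panel frame deg [  0.08  -0.23 -40.13] q [ 0.18  0.1   2.13 -0.06  0.7   1.09] F [ 0.7 -0.5  0.1] w 48.5 g 0.0
twist [-0.15  0.18  0.13] then shift [ 0.7  1.3 -1.6] shift now [ 0.7  1.3 -1.6]
panel offset -42.7 6420
knob 1035 centre [478.9  81.4  91.9] r 18.0 H 27.0 white 55 pointer cw: pca -39.9 mean -42.5
   mark px 29 r 25.6 cw 30.3
knob 337 centre [484.8  -3.2  93. ] r 16.6 H 26.8 white 0    mark px 218 r 28.2 cw -32.5
pics/k1795997703.png
```

Knob found: centre (479,81,92), pointer at −40 to −42°, long mark at +30°. So it needs about 71° clockwise. I'll go onto the knob.

```bash
python3 gk.py 482.6 81.4 75.3 -40 | tail -1
```

```text
twist [-0.08  0.08  0.08] then shift [  0.7   1.7 142.7] shift now [  0.9   1.9 142.7]
```

```bash
python3 -m creep '{"delta_pos":[[0.001,0.002,0.02],[0,0,0.03],[0,0,0.03],[0,0,0.02],[0,0,0],[0,0,0]],"twist":[[-0.1,0.1,0.1],[0,0,0],[0,0,0],[0,0,0],[0,0,0],[0,0,0]]}' | sed -n '2p;4p'
python3 gk.py 482.6 81.4 75.3 -40; python3 kn.py
```

```text
ee_pos: [473.5, 80.5, 117.3]
ft_force: [1.0, -0.7, 0.1]
t 24.85 pos [473.5  80.5 117.3] rel to panel frame deg [-4.000e-02  2.000e-02 -3.989e+01] q [ 0.17  0.31  2.16 -0.09  0.45  1.12] F [ 1.  -0.7  0.1] w 48.2 g 0.0
twist [ 0.04 -0.01 -0.11] then shift [ 0.3 -0.9 42.9] shift now [ 0.3 -0.9 42.9]
panel offset -42.7 8735
knob 2211 centre [478.7  81.7  91.9] r 18.3 H 27.0 white 132 pointer cw: pca -39.4 mean -40.6
   mark px 9 r 22.0 cw -30.5
   mark px 11 r 21.9 cw -62.0
   mark px 10 r 21.7 cw 0.2
   mark px 11 r 22.1 cw -92.7
   mark px 65 r 26.0 cw 30.8
   mark px 9 r 22.4 cw -122.7
   mark px 8 r 22.3 cw 61.2
```

```bash
python3 -m creep '{"delta_pos":[[0,-0.001,0.015],[0,0,0.013],[0,0,0.01],[0,0,0.005],[0,0,0],[0,0,0]],"twist":[[0,0,0],[0,0,0],[0,0,0],[0,0,0],[0,0,0],[0,0,0]]}' | sed -n '2p;4p'
python3 -m creep '{"delta_pos":[[0,0,0],[0,0,0],[0,0,0],[0,0,0],[0,0,0],[0,0,0],[0,0,0]],"twist":[[0,0,0],[0,0,0],[0,0,0],[0,0,0],[0,0,0],[0,0,0],[0,0,0]]}' 0.2
python3 gk.py
```

```text
ee_pos: [482.1, 81.7, 75.3]
ft_force: [-1.1, -0.1, 0.4]
t: 25.98
ee_pos: [481.7, 82.1, 75.2]
orientation: [2.866, 1.042, 0.321]
ft_force: [-3.6, 4.7, 5.6]
width: 35.7
grasp_force: 30.0
t 25.9833 pos [481.7  82.1  75.2] rel to panel frame deg [-1.000e-02  7.000e-02 -3.995e+01] q [ 0.17  0.41  2.16 -0.11  0.35  1.14] F [-3.6  4.7  5.6] w 35.7 g 30.0
```

```bash
python3 -m creep '{"delta_pos":[[0,0,0],[0,0,0],[0,0,0],[0,0,0],[0,0,0],[0,0,0],[0,0,0],[0,0,0]],"twist":[[0,0,3],[0,0,5],[0,0,5],[0,0,5],[0,0,5],[0,0,5],[0,0,5],[0,0,3]]}'
python3 gk.py
python3 -m creep '{"delta_pos":[[0,0,0],[0,0,0],[0,0,0],[0,0,0],[0,0,0],[0,0,0],[0,0,0],[0,0,0],[0,0,0],[0,0,0]],"twist":[[0,0,4],[0,0,5],[0,0,5],[0,0,5],[0,0,5],[0,0,5],[0,0,4],[0,0,2],[0,0,0],[0,0,0]]}'
python3 gk.py
```

```text
t: 26.65
ee_pos: [481.7, 82.0, 75.2]
orientation: [3.113, 0.101, 0.349]
ft_force: [-2.4, 3.0, 5.8]
width: 35.1
grasp_force: 30.0
t 26.65 pos [481.7  82.   75.2] rel to panel frame deg [ 0.    0.07 -3.71] q [ 0.17  0.41  2.16 -0.11  0.35  1.77] F [-2.4  3.   5.8] w 35.1 g 30.0
t: 27.48
ee_pos: [481.6, 81.9, 75.2]
orientation: [-2.952, 0.82, -0.33]
ft_force: [-3.1, 2.2, 5.9]
width: 35.3
grasp_force: 30.0
t 27.4833 pos [481.6  81.9  75.2] rel to panel frame deg [1.000e-02 6.000e-02 3.106e+01] q [ 0.17  0.41  2.16 -0.11  0.35  2.38] F [-3.1  2.2  5.9] w 35.3 g 30.0
```

Turned 71°. I'll release, back off along the axis and check.

```bash
python3 -m creep '{"delta_pos":[[0,0,0],[0,0,0],[0,0,0],[0,0,0],[0,0,0]],"twist":[[0,0,0],[0,0,0],[0,0,0],[0,0,0],[0,0,0]]}' 0.55 | tail -2
python3 -m creep '{"delta_pos":[[0,0,-0.01],[0,0,-0.02],[0,0,-0.03],[0,0,-0.03],[0,0,-0.03],[0,0,-0.03],[0,0,0],[0,0,0]],"twist":[[0,0,0],[0,0,0],[0,0,0],[0,0,0],[0,0,0],[0,0,0],[0,0,0],[0,0,0]]}' | sed -n '2p;4p'
python3 kn.py
```

```text
width: 48.2
grasp_force: 0.0
ee_pos: [449.4, 81.9, 223.1]
ft_force: [-0.9, 0.1, -0.4]
panel offset -42.8 7320
knob 1073 centre [479.1  -2.6  91.7] r 17.9 H 26.9 white 37 pointer cw: pca -131.0 mean -156.6
   mark px 8 r 22.5 cw 60.3
   mark px 7 r 22.5 cw -0.6
   mark px 7 r 22.1 cw -60.8
knob 967 centre [478.5  81.   91.8] r 18.0 H 27.0 white 34 pointer cw: pca 31.0 mean 31.6
   mark px 23 r 25.5 cw 29.3
   mark px 444 r 25.6 cw -58.6
   mark px 143 r 30.0 cw -149.7
```

```bash
python3 -m creep '{"delta_pos":[[0,0,-0.02],[0,0,-0.03],[0,0,-0.03],[0,0,-0.03],[0,0,-0.03],[0,0,0],[0,0,0],[0,0,0]],"twist":[[0,0,0],[0,0,0],[0,0,0],[0,0,0],[0,0,0],[0,0,0],[0,0,0],[0,0,0]]}' | sed -n '2p;4p'
python3 - <<'E'
from h import *
im,_,K,E=grab('scene','s_end.png')
E
```

```text
ee_pos: [417.1, 81.6, 355.6]
ft_force: [0.4, 0.7, -0.3]
```

View pics/s_end.png

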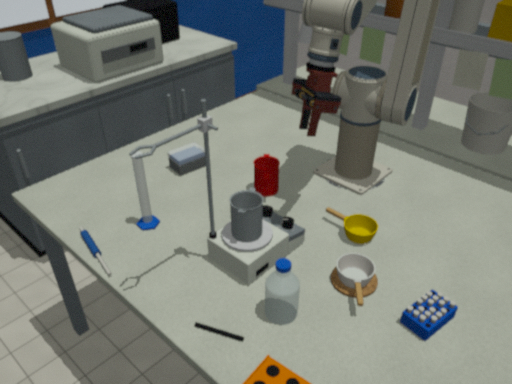

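The final view shows the beaker upright on the plate at (246,215) and the casserole on the mat at (355,270). The bystanders are where they were and the arm is clear of everything. I'll hand in.

```bash
python3 -c "
from workcell import *
print(close_job())"
```

```text
the job is handed in; nothing more can be done
None
```

I've handed the job in; my last measurements put the casserole within about 2 mm of the mat's centre, the beaker upright within about 3 mm of the plate's centre, and the heating pointer within about 2° of the long mark. I never touched the stirring knob, and the bystanders look undisturbed.

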